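# Draw a duct joint tight with its over-centre latch

## Task

Slide the loose duct section along its rails until it meets the rubber gasket of the fixed section, then swing the draw latch's loop over so that its cross bar drops behind the keeper on the sliding section, and press the latch's lever down past centre until it lies flat and the joint is drawn tight. Let go of everything at the end, and leave the hammer, the tape measure and the duct cap where they are.

Things in the scene. Friction and masses are not known exactly. Their poses are not given: they have to be found in the camera images.
- deck (a point): Sloping face of the fixed galvanised duct section. Origin on the face, at the joint, on the latch's centre line. x up the slope, y level, away from the joint (the sliding section and keeper lie at -y), z square out of the face, 26 deg from vertical, leaning to the robot. Both sections' faces are its z = 0, with 6 mm proud end flanges. The latch works in its y-z plane.
- section (a joint): Gap of the sliding section, m: 0 = joint drawn tight; grows as it slides along the deck's -y. Starts 0.025 to 0.05. Friction 2.5 N. At 0.004 it meets the springy rubber gasket, which pushes back with 9 N there and 33 N at 0; let go, it rests at about 0.004 until latched.
- section_handle (a point): Middle of the dark bow handle on the sliding section: a 12 mm round bar, 70 mm long along the deck's x, 45 mm out of the face, on a post at each end. 150 mm from the section's joint edge, 100 mm farther than the keeper's hook face. Can be pushed or pinched.
- keeper (a point): Steel hook on the sliding section, 26 mm wide. Axes as the deck's; origin on the face below the hook face. Post y 0 to 6 mm, 28 mm high; its lip (z 22 to 28 mm) overhangs to y = -9 mm; 4 mm base plate. The loop's bar passes down beyond the lip (bar centre y below -13 mm), lands at z = 8 mm, and is drawn back under the lip against the post (y = -4 mm, z 8 to 18 mm).
- lever (a joint): Lever angle, rad: 0 = shut, flat along the face, pointing to the deck's +y; 1.57 = square out of the face; 2.1 = open stop, leaning to the keeper. Starts 1.9 to 2.08, stays where left (but is dragged along if the held loop is pushed towards it). Closing draws the loop back about 25 mm. Dead centre is at about 0.35; below that it pulls itself shut. Pressing its end takes 1 to 4 N.
- lever_hinge (a point): Hinge axis of the lever (along the deck's x), at y = 55 mm, z = 32 mm in the deck's frame.
- lever_tip (a point): Point on the lever's pressing face, 85 mm from the hinge axis. The lever is a flat steel bar, 24 mm wide, 7 mm thick, its end 96 mm from the axis. The pressing face is on top when shut, 8 mm above the hinge axis; with the lever up it faces the keeper.
- loop_bar (a point): Middle of the loop's cross bar, 8 mm round, 44 mm along the deck's x, on two side rods that straddle the lever. It turns freely at 131 mm radius about a pin on the lever, 22 mm from the lever's axis, 12 deg behind the lever's angle. Weighs 55 g and falls by itself. Starts folded back, upright, leaning 9 to 19 deg past the face's normal to the deck's +y; swung to -y it comes down at the keeper.
- loop_tab (a point): Pull tab of the loop: a flat steel tongue on the middle of the bar, pointing away from the pin and bent 28 deg out of the loop's plane (up when the loop lies on the keeper); 16 mm wide along the deck's x, 9 mm thick, reaching 39 mm from the bar's centre. This point is 22 mm from the bar's centre, 151 mm from the pin. Pinched across its width it can turn between the fingers.
- hammer: Bystander: hammer lying on the bench past the fixed section's end.
- tape_measure: Bystander: black tape measure, 70 x 36 x 66 mm, on the bench on the robot's side of the duct.
- duct_cap: Bystander: round galvanised duct cap, 104 mm across, 37 mm high, on the bench on the robot's side of the duct.

How it is judged:
On the way, in this order (a step that is already met when the one before it is completed fails the run):
1. the sliding section has been pushed up to the gasket (gap under 10 mm) (value of joint section below 0.01 m), for 0.2 s.
2. the loop's bar lies behind the keeper's post, below the lip's top, while the lever is still up (z of loop_bar in the frame of keeper between 0 and 0.02 m and y of loop_bar in the frame of keeper between -0.035 and -0.002 m and value of joint lever above 1 rad), for 0.2 s.
At the end, for the whole second after the job is handed in: The lever lies flat (within 0.12 rad of shut) and at rest, the loop's cross bar sits against the keeper's post under its lip (within 10 mm of the hook face), and the joint is drawn tight (gap under 3 mm) (z of loop_bar in the frame of keeper between 0 and 0.02 m and y of loop_bar in the frame of keeper between -0.01 and -0.001 m and value of joint lever below 0.12 rad and value of joint section between -0.004 and 0.003 m and velocity of joint lever below 0.05 rad/s); the robot touches nothing.
It fails at once if the hammer is moved more than 20 mm or tipped (distance of hammer from where it was at the start of the episode above 0.02 m or angle between hammer's own z axis and vertical above 0.25 rad).
It fails at once if the tape measure is moved more than 20 mm or tipped (distance of tape_measure from where it was at the start of the episode above 0.02 m or angle between tape_measure's own z axis and vertical above 0.25 rad).
It fails at once if the duct cap is moved more than 20 mm or tipped (distance of duct_cap from where it was at the start of the episode above 0.02 m or angle between duct_cap's own z axis and vertical above 0.25 rad).
It also fails if it takes over 72 s, if anything falls off the work surface, if the arm or the gripper's body presses on something with over 40 N, if the wrist force passes 120 N, or if a joint passes its speed limit or range.

## Robot

A 7-joint arm with a two-finger parallel gripper is mounted at the origin on the work surface. World frame = base frame: x ahead of the robot, y to its left, z up, the work surface at z = 0. Lengths are in m, angles in rad, forces in N, time in s.
With the tool pointing down it reaches from about 0.35 to 0.9 m from the base axis. Payload 7.2 kg.
Tool frame: the origin (TCP) lies midway between the tips of the shut fingers; the grasp point (between the pads) lies 19 mm behind it; z points along the fingers, y is the direction in which the jaws open and shut (so a half turn about z gives the same grasp; the last joint's range is limited). The gripper opens to 88 mm and grips with 3 to 60 N. Pads are 20 mm wide; open, the fingers measure 115 mm over their backs; the gripper's body (75 mm by 178 mm) begins 61 mm behind the grasp point.
Start: joints at [-1.302, 0.411, -0.013, 1.596, 0.006, 1.134, -0.082], TCP at [0.207, 0.59, 0.223] pointing down, gripper open.
Joint ranges: [-2.95, 2.95], [-0.29, 1.99], [-1.47, 1.44], [0.14, 2.54], [-1.03, 4.17], [0.13, 1.85], [-2.86, 2.86]. Speed limits (rad/s): [2.39, 2.39, 3.01, 3.01, 3.14, 3.14, 3.14].

## Interface

Orientations are given as a unit quaternion [x, y, z, w].
In Python, from station import state, camera, camera_info, finish_job gives the robot as it stands.
- The arm moves only by the shell command python3 -m handwheel 'ROWS' [FORCE]. ROWS is JSON, one flat list of numbers, 7 for each row, row after row: the shift along the tool's x, y, z in cm, then the turn, a rotation vector about the tool's x, y, z in degrees, then the opening, from 0 (shut) to 1 (fully open). In form: [x, y, z, wx, wy, wz, jaw, x, y, z, wx, wy, wz, jaw, ...]. A call has 1 to 5 rows; each row is the pose to reach, as a shift and turn from the pose measured when the call began, along the tool's axes at that moment; what a row does not reach only later rows make up. A row lasts 1/10 s, in which the tool goes at most 50 mm and 8.59 degrees, less where a joint would pass 70% of its speed; a pose out of reach is approached as far as the arm can. A call with a gripper value outside its range is refused whole. The fingers move at their own pace and stop on an object; FORCE is the grip in N (left out, the last holds). Time passes only in rows, so rows that repeat a pose let the fingers close. It gives the time, the measured TCP pose, the force and the opening at its end, in the units of the state.
- state(): the state, without advancing time (a new reading comes with each control period).
- camera(name): name is "scene" or "side" or "wrist"; returns the picture (400x640x3 uint8, red, green, blue); there is no depth.
- camera_info(name): a dict with "fx", "fy", "cx", "cy" (pixels), "k1" (the pictures are not rectified: a ray, as slopes to the right and down, at radius r is drawn at 1 + k1 r^2 times it, then the intrinsics apply), "pose" (4x4, takes a point from camera to world coordinates); the wrist camera has in their place "tool_from_camera" (4x4, takes a point from camera to tool coordinates, whose origin is the TCP and whose axes are the flange's). Camera axes: x right, y down, z forward; pixel columns grow to the right and rows downward; lengths in m; the calibration is good to about 2 mm. A picture is of the moment at which its call begins: read the wrist's pose just before it. camera_info takes no time and is no camera call.
- finish_job(): hands the job in, once; it reports no verdict.
The state is a dict: "time_s": time; "qpos": joint angles; "dq": joint speeds; "joint_efforts": joint torques, N m; "position": TCP position; "eef_rot": TCP orientation; "ft_force": force on the tool from outside, world axes, zero at the start; "wrist_torque": the same for the moment, N m; "opening": finger opening in m.
Only numpy, scipy, OpenCV 4.12 (cv2) and the standard library are available. Lean on these libraries where they do the work, as an engineer would, in place of code of your own. Each camera call takes 0.05 s, during which the arm holds its last target.

## Working session

There is one attempt and no reset: what is moved stays moved. The work goes in short steps, Python scripts to look and compute and a shell command to move; the robot and the scene stay as the last step left them, time stands still between calls to the robot, and variables do not carry over. Pictures are saved under pics/ and viewed, and the job is handed in when it is done.

```bash
ls -la; mkdir -p pics
python3 - <<'E'
from station import *
import cv2,numpy as np
s=state();print({k:np.round(v,3).tolist() for k,v in s.items()})
for n in ["scene","side","wrist"]:
    im=camera(n);cv2.imwrite(f"pics/{n}0.png",im[:,:,::-1])
    i=camera_info(n);print(n,{k:np.round(v,4).tolist() for k,v in i.items()})
E
```

```text
total 12
drwxr-xr-x  3 agent agent 4096 Dec  6 19:15 .
drwxr-xr-x 23 root  root  4096 Dec  6 19:15 ..
drwxr-xr-x  2 agent agent 4096 Dec  6 19:15 pics
{'time_s': 0.0, 'qpos': [-1.302, 0.412, -0.013, 1.597, 0.006, 1.134, -0.082], 'dq': [0.0, -0.001, 0.0, -0.001, -0.001, -0.002, -0.0], 'joint_efforts': [-0.001, -58.796, 0.641, -29.108, -0.054, 0.018, 0.0], 'position': [0.206, 0.589, 0.222], 'eef_rot': [0.168, 0.986, -0.001, -0.0], 'ft_force': [0.392, -0.468, 0.248], 'wrist_torque': [0.012, -0.036, -0.023], 'opening': 0.088}
scene {'fx': 361.9519, 'fy': 361.9519, 'cx': 325.1002, 'cy': 197.9233, 'k1': -0.0391, 'pose': [[0.3331, 0.7736, -0.539, 0.9359], [0.9429, -0.2729, 0.1909, 0.0025], [0.0006, -0.5718, -0.8204, 0.7564], [0.0, 0.0, 0.0, 1.0]]}
side {'fx': 362.898, 'fy': 362.898, 'cx': 318.9425, 'cy': 204.2327, 'k1': -0.0572, 'pose': [[0.89, -0.2864, 0.3547, 0.2943], [-0.4555, -0.5894, 0.6671, -0.3392], [0.0179, -0.7553, -0.6551, 0.6189], [0.0, 0.0, 0.0, 1.0]]}
wrist {'fx': 280.4834, 'fy': 280.4834, 'cx': 320.0051, 'cy': 200.7957, 'k1': -0.0011, 'tool_from_camera': [[-0.0006, -0.9621, -0.2728, 0.0747], [1.0, -0.0009, 0.001, -0.0008], [-0.0012, -0.2728, 0.9621, -0.1615], [0.0, 0.0, 0.0, 1.0]]}
```

View pics/scene0.png

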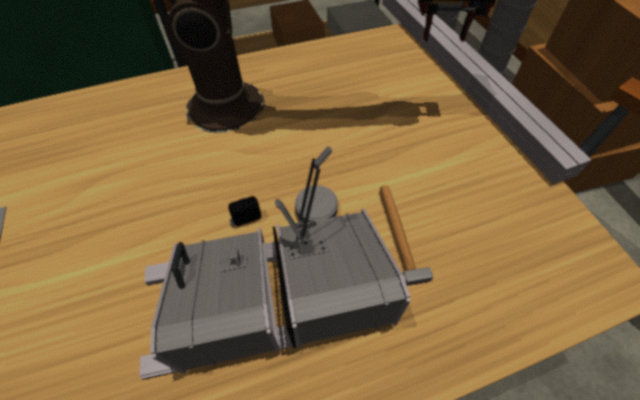

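View pics/side0.png

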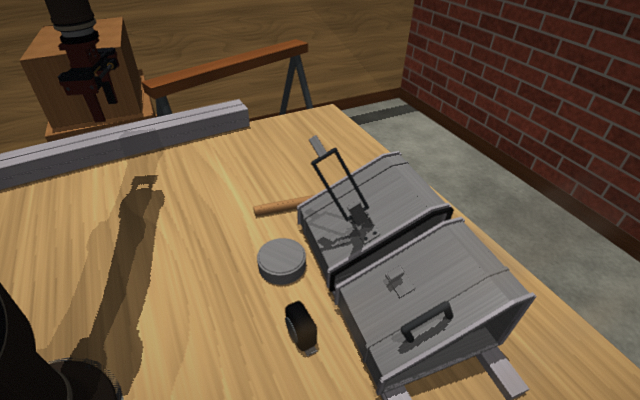

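View pics/wrist0.png

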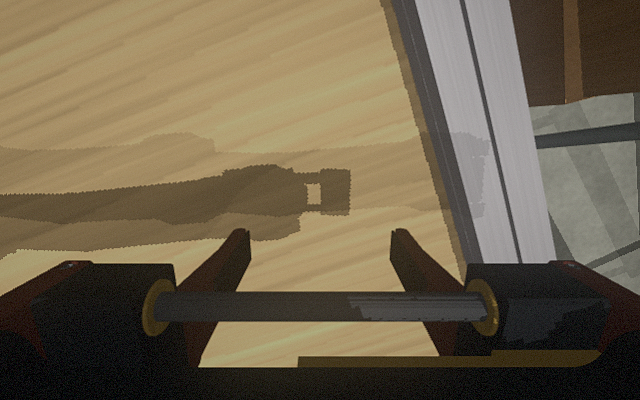

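Run:
```python
import cv2
a=cv2.imread("pics/scene0.png")[130:380,130:440];cv2.imwrite("pics/sc_z.png",cv2.resize(a,None,fx=2.4,fy=2.4,interpolation=cv2.INTER_CUBIC))
a=cv2.imread("pics/side0.png")[130:400,250:540];cv2.imwrite("pics/si_z.png",cv2.resize(a,None,fx=2.2,fy=2.2,interpolation=cv2.INTER_CUBIC))
```

```text
(no output)
```

View pics/sc_z.png

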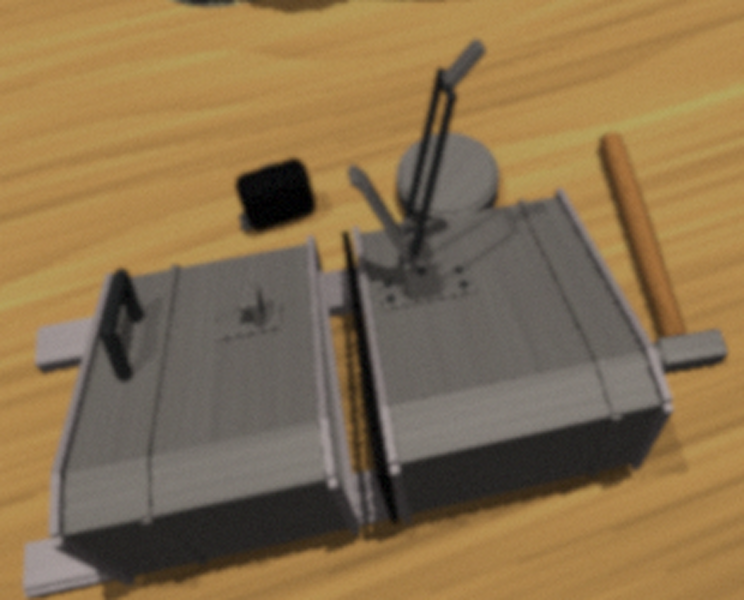

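View pics/si_z.png

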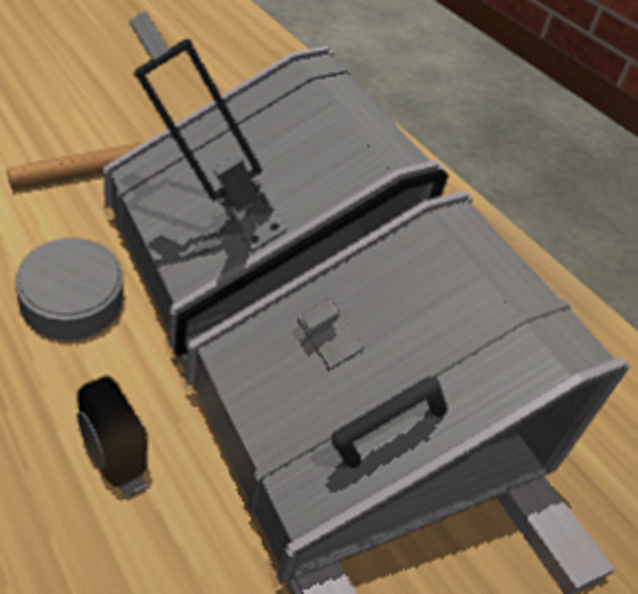

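```bash
cat > h.py <<'E'
import numpy as np,cv2
from scipy.optimize import least_squares
from scipy.spatial.transform import Rotation as R
from station import *
def proj(name,P):
    i=camera_info(name);T=np.array(i["pose"]) if "pose" in i else None
    if T is None:
        s=state();W=np.eye(4);W[:3,:3]=R.from_quat(s["eef_rot"]).as_matrix();W[:3,3]=s["position"];T=W@np.array(i["tool_from_camera"])
    c=(np.atleast_2d(P)-T[:3,3])@T[:3,:3]
    u=c[:,:2]/c[:,2:];u=u*(1+i["k1"]*(u**2).sum(1,keepdims=True))
    return u*[i["fx"],i["fy"]]+[i["cx"],i["cy"]]
def deckR(yaw,t=26):
    return (R.from_euler('z',yaw)*R.from_euler('y',-np.radians(t))).as_matrix()
def pts(g,th,ph):
    e=lambda a:np.array([0,np.cos(a),np.sin(a)])
    H=np.array([0,.055,.032]);P=H+.022*e(th-.209);B=P+.131*e(ph);X=np.array([1,0,0])
    d=dict(hlo=[-.035,-.15-g,.045],hhi=[.035,-.15-g,.045],blo=B-.022*X,bhi=B+.022*X,tip=B+.039*e(ph-np.radians(28)),
      tabpt=B+.022*e(ph-np.radians(28)),lend=H+.096*e(th)+.0045*e(th+np.pi/2),H=H,P=P,B=B,
      k0=[-.013,-.05-g,.028],k1=[.013,-.05-g,.028],k2=[.013,-.059-g,.028],k3=[-.013,-.059-g,.028],
      f0=[-.1,0,.006],f1=[.1,0,.006],s0=[-.1,-g,.006],s1=[.1,-g,.006])
    return {k:np.array(v,float) for k,v in d.items()}
def world(p,d):
    M=deckR(p[3]);return {k:M@v+p[:3] for k,v in d.items()}
E
cat > fit.py <<'E'
from h import *
s=lambda x,y:np.array([130+x/2.4,130+y/2.4]); d=lambda x,y:np.array([250+x/2.2,130+y/2.2])
obs={"scene":dict(hlo=s(122,276),hhi=s(108,338),blo=s(442,73),bhi=s(453,97),tip=s(480,45),lend=s(355,172)),
"side":dict(hlo=d(343,442),hhi=d(432,385),blo=d(140,72),bhi=d(188,43),tip=d(137,17))}
def f(p):
    w=world(p,pts(*p[4:7]));r=[]
    for c,o in obs.items():
        r+=[(proj(c,w[k])[0]-v) for k,v in o.items()]
    return np.concatenate(r)
S=least_squares(f,[.55,.1,.2,0,.035,2,1.3]);p=S.x
print(np.round(p,4));print(np.round(S.fun.reshape(-1,2),1).tolist())
np.save("p.npy",p)
w=world(p,pts(*p[4:7]));print({k:np.round(v,3).tolist() for k,v in w.items()})
for c,(x,y,sc) in {"scene":(130,130,2.4),"side":(250,130,2.2)}.items():
    im=cv2.imread(f"pics/{c}0.png");im=cv2.resize(im[y:y+270,x:x+310],None,fx=sc,fy=sc,interpolation=cv2.INTER_CUBIC)
    q={k:tuple(int(a) for a in (proj(c,v)[0]-[x,y])*sc) for k,v in w.items()}
    for a,b in [("hlo","hhi"),("blo","bhi"),("P","B"),("B","tip"),("H","lend"),("k0","k1"),("k1","k2"),("k2","k3"),("k3","k0"),("f0","f1"),("s0","s1")]:
        cv2.line(im,q[a],q[b],(0,0,255),1)
    cv2.imwrite(f"pics/ov_{c}.png",im)
E
python3 fit.py
```

```text
[ 0.6143  0.0218  0.1111 -0.1173  0.0328  1.9259  1.252 ]
[[-0.7, 1.1], [-0.6, -1.5], [-0.3, 0.6], [-0.5, 0.5], [0.4, 0.1], [0.4, 0.5], [-0.2, -1.3], [0.3, 0.0], [-0.5, 0.5], [-0.7, 0.2], [-0.2, -0.3]]
{'hlo': [0.542, -0.154, 0.136], 'hhi': [0.605, -0.161, 0.167], 'blo': [0.528, 0.125, 0.262], 'bhi': [0.567, 0.121, 0.281], 'tip': [0.539, 0.153, 0.295], 'tabpt': [0.543, 0.14, 0.285], 'lend': [0.564, 0.045, 0.219], 'H': [0.607, 0.078, 0.14], 'P': [0.597, 0.076, 0.159], 'B': [0.548, 0.123, 0.271], 'k0': [0.581, -0.058, 0.131], 'k1': [0.604, -0.06, 0.142], 'k2': [0.603, -0.069, 0.142], 'k3': [0.58, -0.067, 0.131], 'f0': [0.522, 0.033, 0.073], 'f1': [0.701, 0.012, 0.16], 's0': [0.519, 0.0, 0.073], 's1': [0.697, -0.021, 0.16]}
```

Excellent consistency (≤1.5 px, angles within stated ranges). Checking the overlays.

View pics/ov_scene.png

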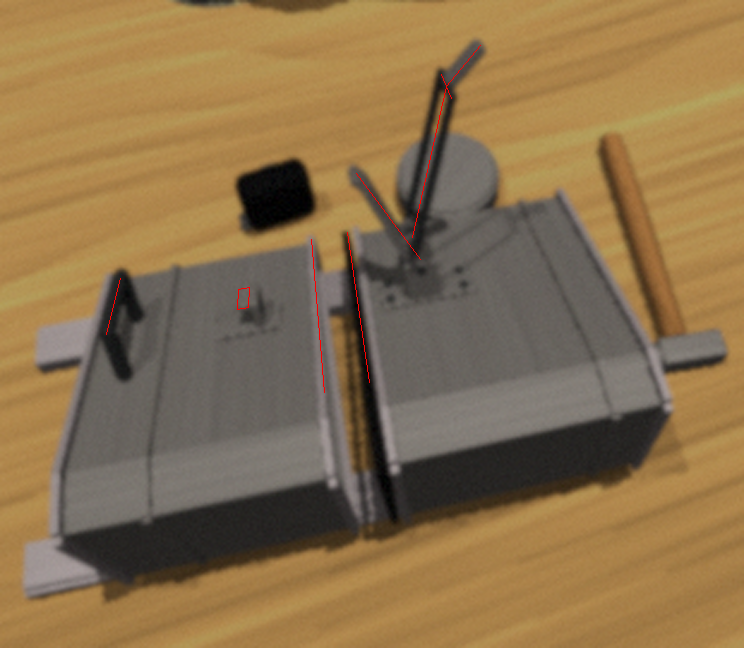

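View pics/ov_side.png

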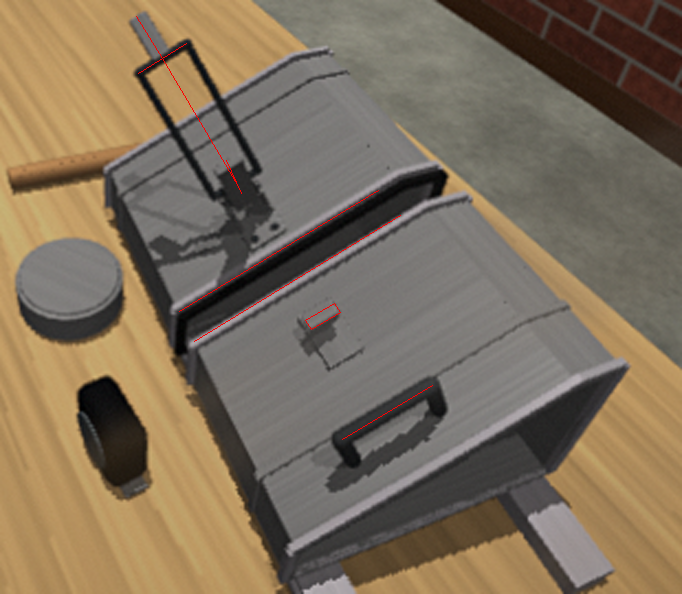

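Run:
```python
import cv2
from h import *
p=np.load("p.npy");w=world(p,pts(*p[4:7]))
x,y,sc=160,215,6
im=cv2.imread("pics/scene0.png")[y:y+95,x:x+130];im=cv2.resize(im,None,fx=sc,fy=sc,interpolation=cv2.INTER_CUBIC)
q={k:tuple(int(a) for a in (proj("scene",v)[0]-[x,y]+.5)*sc) for k,v in w.items()}
for a,b in [("hlo","hhi"),("k0","k1"),("k1","k2"),("k2","k3"),("k3","k0"),("f0","f1"),("s0","s1")]: cv2.line(im,q[a],q[b],(0,0,255),1)
cv2.imwrite("pics/z2.png",im)
```

```text
(no output)
```

View pics/z2.png

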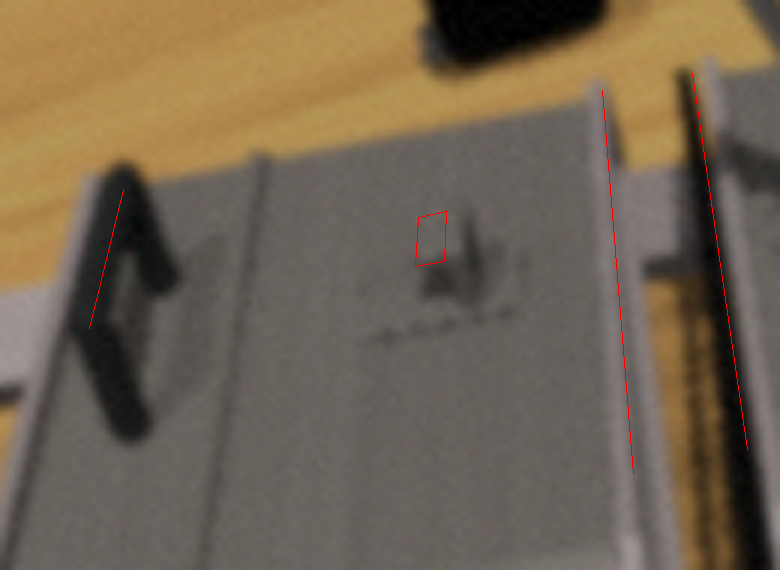

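```bash
cat >> h.py <<'E'
def tool(kind,p=None):
    p=np.load("p.npy") if p is None else p
    M=deckR(p[3]);x,y,z=M.T
    return np.array({"h":[-x,y,-z],"t":[-y,-x,-z]}[kind]).T
def goto(deckpos=None,kind="h",wpos=None,rot=True):
    "deckpos in mm in deck frame for TCP"
    p=np.load("p.npy");M=deckR(p[3]);s=state()
    C=R.from_quat(s["eef_rot"]);t=np.array(wpos) if wpos is not None else M@(np.array(deckpos)/1000)+p[:3]
    d=C.inv().apply(t-s["position"])*100
    r=(C.inv()*R.from_matrix(tool(kind))).as_rotvec(degrees=True) if rot else np.zeros(3)
    print("target",np.round(t,3),"rows:",np.round(d,2).tolist(),np.round(r,1).tolist())
def where():
    p=np.load("p.npy");M=deckR(p[3]);s=state()
    print("t",round(s["time_s"],2),"deck mm",np.round(M.T@(s["position"]-p[:3])*1000,1),"F deck",np.round(M.T@np.array(s["ft_force"]),1),"open",round(s["opening"]*1000,1),"err deg")
E
python3 - <<'E'
from h import *
goto(wpos=[.35,.3,.45]); goto([0,-183,150]); goto([0,-183,33])
E
```

```text
target [0.35 0.3  0.45] rows: [-23.12, -22.61, -22.77] [-2.9, -25.9, -12.3]
target [ 0.528 -0.152  0.246] rows: [-54.83, -59.4, -2.32] [-2.9, -25.9, -12.3]
target [ 0.579 -0.158  0.141] rows: [-59.83, -58.27, 8.2] [-2.9, -25.9, -12.3]
```

```bash
python3 -m handwheel '[0,0,-22,0,0,0,1,-5,-5,-22.5,-2.9,-8,-12,1,-10,-10,-22.8,-2.9,-16,-12.3,1,-18,-18,-22.8,-2.9,-25.9,-12.3,1,-23.1,-22.6,-22.8,-2.9,-25.9,-12.3,1]'; python3 -m handwheel '[0,0,0,0,0,0,1,0,0,0,0,0,0,1]'
python3 - <<'E'
from h import *
where(); goto([0,-183,170])
E
```

```text
time_s: 0.65
position: [0.2692, 0.4591, 0.3939]
eef_rot: [0.055, 0.972, -0.012, 0.227]
ft_force: [-0.3, 0.3, -0.9]
opening: 0.0877
time_s: 0.85
position: [0.2686, 0.4591, 0.3945]
eef_rot: [0.055, 0.972, -0.011, 0.227]
ft_force: [-1.0, 0.3, 0.5]
opening: 0.0879
t 0.85 deck mm [-230.4  393.8  427.7] F deck [-0.7  0.2  0.9] open 87.9 err deg
target [ 0.519 -0.151  0.264] rows: [-22.76, -57.88, 25.57] [0.3, 0.2, 0.2]
```

```bash
python3 -m handwheel '[-2,-5,0,0,0,0,1,-4,-10,0,0,0,0,1,-6,-15,0,0,0,0,1,-8,-20,1,0,0,0,1,-10,-25,2,0,0,0,1]'; python3 -m handwheel '[-2,-5,1,0,0,0,1,-4,-10,2,0,0,0,1,-6,-15,3,0,0,0,1,-8,-20,4,0,0,0,1,-10,-25,5,0,0,0,1]';  python3 - <<'E'
from h import *
where(); goto([0,-183,120])
E
```

```text
time_s: 1.35
position: [0.3239, 0.2468, 0.4203]
eef_rot: [0.055, 0.973, -0.009, 0.224]
ft_force: [-0.5, 0.3, 0.1]
opening: 0.0877
time_s: 1.85
position: [0.3756, 0.1713, 0.4067]
eef_rot: [0.055, 0.975, -0.016, 0.215]
ft_force: [0.1, 0.4, -0.0]
opening: 0.0879
t 1.85 deck mm [-99.2 120.5 377.3] F deck [ 0.1  0.4 -0.1] open 87.9 err deg
target [ 0.541 -0.154  0.219] rows: [-10.19, -30.27, 25.73] [-0.3, -1.1, 0.4]
```

```bash
python3 -m handwheel '[-2,-6,2,0,0,0,1,-4,-12,3,0,0,0,1,-6,-18,5,0,0,0,1,-8,-24,8,0,0,0,1,-10,-30,12,0,0,0,1]'
python3 - <<'E'
from h import *
where(); goto([0,-183,120])
E
```

```text
time_s: 2.35
position: [0.4545, -0.0533, 0.3695]
eef_rot: [0.056, 0.975, -0.016, 0.216]
ft_force: [0.9, -0.0, -0.1]
opening: 0.0876
t 2.35 deck mm [-21.5 -93.3 298.1] F deck [ 0.7  0.1 -0.5] open 87.6 err deg
target [ 0.541 -0.154  0.219] rows: [-2.43, -8.86, 17.83] [-0.4, -1.0, 0.2]
```

```bash
python3 -m handwheel '[-1,-4,3,-0.4,-1,0.2,1,-2,-8.9,7,-0.4,-1,0.2,1,-2.4,-8.9,12,-0.4,-1,0.2,1,-2.4,-8.9,17,-0.4,-1,0.2,0.6,-2.4,-8.9,17.8,-0.4,-1,0.2,0.6]'
python3 - <<'E'
from h import *
where(); goto([0,-183,30])
cv2.imwrite("pics/w1.png",camera("wrist")[:,:,::-1]);cv2.imwrite("pics/s1.png",camera("side")[130:,200:,::-1])
E
```

```text
time_s: 2.85
position: [0.5405, -0.1549, 0.2141]
eef_rot: [0.058, 0.973, -0.013, 0.222]
ft_force: [0.3, 0.5, -0.4]
opening: 0.0754
t 2.85 deck mm [  -2.2 -184.1  115.7] F deck [ 0.1  0.5 -0.5] open 75.4 err deg
target [ 0.58  -0.158  0.138] rows: [-0.27, 0.12, 8.56] [-0.0, -0.3, -0.1]
```

View pics/w1.png

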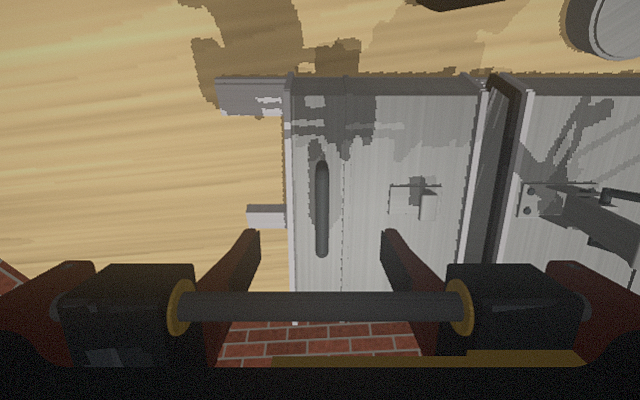

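View pics/s1.png

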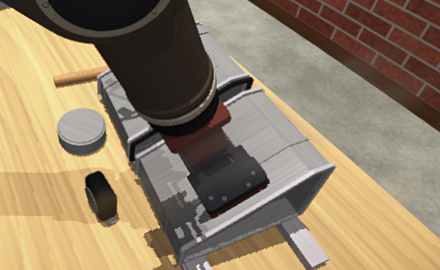

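Run:
```python
from h import *
p=np.load("p.npy");w=world(p,pts(*p[4:7]))
for k in ["hlo","hhi","k0","k1","k2","k3","H","blo"]: print(k,np.round(proj("wrist",w[k])[0]))
```

```text
hlo [321. 174.]
hhi [321. 250.]
k0 [430. 194.]
k1 [427. 221.]
k2 [417. 221.]
k3 [420. 194.]
H [579. 209.]
blo [1011.  264.]
```

```bash
python3 -m handwheel '[-0.2,0.1,3,0,0,0,0.6,-0.3,0.1,6,0,0,0,0.6,-0.3,0.1,8.4,0,0,0,0.6,-0.3,0.1,8.5,0,0,0,0,-0.3,0.1,8.5,0,0,0,0]' 15;python3 -m handwheel '[0,0,0,0,0,0,0,0,0,0,0,0,0,0,0,0,0,0,0,0,0,0,0,0,0,0,0,0]'
python3 - <<'E'
from h import *
where()
E
```

```text
time_s: 3.45
position: [0.5794, -0.1579, 0.1401]
eef_rot: [0.058, 0.973, -0.013, 0.221]
ft_force: [0.4, -0.5, 0.2]
opening: 0.04
time_s: 3.85
position: [0.5797, -0.1579, 0.1412]
eef_rot: [0.058, 0.973, -0.013, 0.222]
ft_force: [-3.3, 0.2, 6.9]
opening: 0.0112
t 3.85 deck mm [   1.2 -182.5   32.9] F deck [ 0.1 -0.2  7.7] open 11.2 err deg
```

```bash
python3 -m handwheel '[0,0.7,0,0,0,0,0,0,1.4,0,0,0,0,0,0,2.1,0,0,0,0,0,0,2.7,0,0,0,0,0,0,3,0,0,0,0,0]' ;python3 -m handwheel '[0,0,0,0,0,0,0,0,0,0,0,0,0,0,0,0,0,0,0,0,0]'
python3 - <<'E'
from h import *
where()
E
```

```text
time_s: 4.35
position: [0.5829, -0.1312, 0.1413]
eef_rot: [0.06, 0.973, -0.015, 0.222]
ft_force: [-0.9, -19.3, -3.3]
opening: 0.0116
time_s: 4.65
position: [0.5827, -0.1327, 0.1412]
eef_rot: [0.06, 0.973, -0.015, 0.222]
ft_force: [1.9, -8.3, -2.6]
opening: 0.0114
t 4.65 deck mm [   1.2 -157.2   32.9] F deck [ 1.4 -8.  -3.5] open 11.4 err deg
```

```bash
python3 -m handwheel '[0,0,0,0,0,0,0.5,0,0,0,0,0,0,0.5,0,0,0,0,0,0,0.6,0,0,-4,0,0,0,0.6,0,0,-9,0,0,0,0.6]' ;python3 -m handwheel '[0,0,-5,0,0,0,0.6,-1,-5,-10,0,0,0,0.6,-2,-10,-12,0,0,0,0.6,-2,-10,-12,0,0,0,0.6]'
python3 - <<'E'
from h import *
where()
for n in ["scene","side"]: cv2.imwrite(f"pics/{n}2.png",camera(n)[:,:,::-1])
a=cv2.imread("pics/scene2.png")[130:380,130:440];cv2.imwrite("pics/sc_z2.png",cv2.resize(a,None,fx=2.4,fy=2.4,interpolation=cv2.INTER_CUBIC))
a=cv2.imread("pics/side2.png")[130:400,250:540];cv2.imwrite("pics/si_z2.png",cv2.resize(a,None,fx=2.2,fy=2.2,interpolation=cv2.INTER_CUBIC))
E
```

```text
time_s: 5.15
position: [0.5427, -0.1268, 0.2207]
eef_rot: [0.06, 0.974, -0.016, 0.22]
ft_force: [1.0, 0.6, 0.3]
opening: 0.0478
time_s: 5.55
position: [0.4969, -0.2242, 0.3418]
eef_rot: [0.061, 0.973, -0.016, 0.223]
ft_force: [1.2, 0.5, -0.0]
opening: 0.0526
t 5.55 deck mm [  22.2 -258.1  245.9] F deck [ 1.   0.7 -0.5] open 52.6 err deg
```

View pics/sc_z2.png

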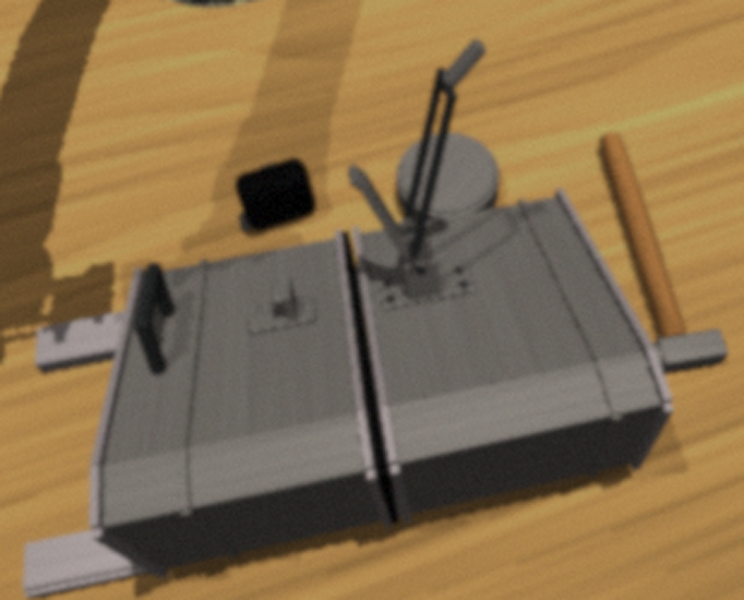

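View pics/si_z2.png

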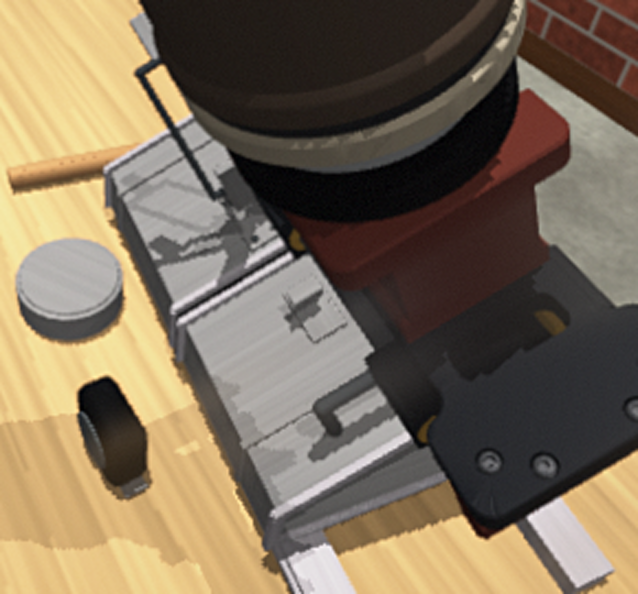

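```bash
cat >> h.py <<'E'
e=lambda a:np.array([0,np.cos(a),np.sin(a)])
def G(ph,th=None,r=28):
    p=np.load("p.npy");th=p[5] if th is None else th
    d=pts(p[4],th,ph);return (d["B"]+r/1000*e(ph-np.radians(28)))*1000
E
python3 - <<'E'
from h import *
p=np.load("p.npy");g=G(p[6]);print(g,{k:np.round(v*1000) for k,v in pts(*p[4:7]).items() if k in("B","P","tip")})
goto([0,g[1],300],"t"); goto(g+[0,0,-8],"t")
E
```

```text
[  0.         113.09153891 197.51994031] {'tip': array([  0., 121., 205.]), 'P': array([ 0., 52., 54.]), 'B': array([  0.,  93., 178.])}
target [0.497 0.15  0.381] rows: [2.53, 37.08, -5.8] [-0.2, -0.6, -90.5]
target [0.545 0.144 0.281] rows: [2.48, 37.18, 5.24] [-0.2, -0.6, -90.5]
```

```bash
python3 -m handwheel '[0,0,-5,0,0,-8.5,0.6,0.5,2,-8,0,0,-17,0.6,1,6,-8,0,0,-25.5,0.6,1.5,11,-8,0,0,-34,0.6,2,16,-8,0,0,-42.5,0.6]'
python3 - <<'E'
from h import *
where();goto([0,113,280],"t")
E
```

```text
time_s: 6.15
position: [0.4646, -0.0564, 0.4033]
eef_rot: [-0.298, 0.928, -0.096, 0.201]
ft_force: [0.7, 0.0, 0.1]
opening: 0.0525
t 6.15 deck mm [  2.7 -95.2 323.8] F deck [ 0.7  0.1 -0.2] open 52.5 err deg
target [0.506 0.148 0.363] rows: [-13.88, 15.56, 4.22] [0.0, -0.5, -47.6]
```

```bash
python3 -m handwheel '[-3,3,0,0,0,-8.5,0.6,-6,6,0,0,0,-17,0.6,-9,9,0,0,-0.3,-25.5,0.6,-11.5,13,0,0,-0.5,-34,0.6,-13.9,15.6,0,0,-0.5,-42.5,0.6]'
python3 - <<'E'
from h import *
where();goto([0,113,280],"t")
E
```

```text
time_s: 6.65
position: [0.4856, 0.1555, 0.3992]
eef_rot: [-0.619, 0.753, -0.161, 0.156]
ft_force: [0.3, -0.4, 1.0]
opening: 0.0529
t 6.65 deck mm [ -2.7 117.7 321.9] F deck [ 0.8 -0.4  0.8] open 52.9 err deg
target [0.506 0.148 0.363] rows: [0.45, -0.31, 4.19] [0.1, 0.1, -4.5]
```

```bash
python3 -m handwheel '[0.4,-0.3,2,0,0,-4.5,0.6,0.4,-0.3,4.2,0,0,-4.5,0.6,0.4,-0.3,4.2,0,0,-4.5,0.5,0.4,-0.3,4.2,0,0,-4.5,0.5]'
python3 - <<'E'
from h import *
where();p=np.load("p.npy");g=G(p[6])
goto(g+[0,0,-8],"t")
cv2.imwrite("pics/w3.png",camera("wrist")[:,:,::-1]);w=world(p,pts(.004,*p[5:7]))
for k in ["tip","blo","bhi","lend","k0","k1","H"]: print(k,np.round(proj("wrist",w[k])[0]))
E
```

```text
time_s: 7.05
position: [0.5049, 0.1497, 0.362]
eef_rot: [-0.648, 0.728, -0.167, 0.149]
ft_force: [0.3, 0.3, 0.6]
opening: 0.0447
t 7.05 deck mm [ -1.1 114.2 279.7] F deck [0.5 0.3 0.5] open 44.7 err deg
target [0.545 0.144 0.281] rows: [0.12, -0.13, 9.02] [0.2, 0.1, 0.1]
tip [319. 217.]
blo [342. 180.]
bhi [296. 180.]
lend [319. 100.]
k0 [329.  48.]
k1 [310.  48.]
H [319. 133.]
```

View pics/w3.png

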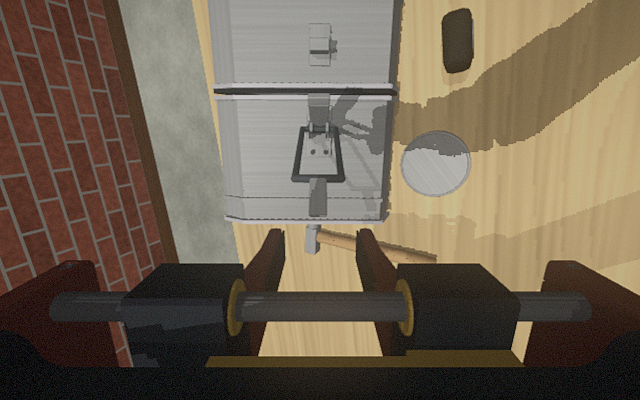

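```bash
python3 -m handwheel '[0.1,-0.1,4,0,0,0,0.5,0.1,-0.1,7,0,0,0,0.5,0.1,-0.1,9,0,0,0,0.5,0.1,-0.1,9,0,0,0,0,0.1,-0.1,9,0,0,0,0]' 8;python3 -m handwheel '[0,0,0,0,0,0,0,0,0,0,0,0,0,0,0,0,0,0,0,0,0]'
python3 - <<'E'
from h import *
where();cv2.imwrite("pics/w4.png",camera("wrist")[:,:,::-1])
E
```

```text
time_s: 7.6
position: [0.5452, 0.1444, 0.2837]
eef_rot: [-0.648, 0.728, -0.167, 0.15]
ft_force: [0.3, 0.5, 0.5]
opening: 0.0311
time_s: 7.9
position: [0.5448, 0.1457, 0.2852]
eef_rot: [-0.648, 0.728, -0.167, 0.151]
ft_force: [-4.9, 2.7, 3.8]
opening: 0.0159
t 7.9 deck mm [  1.2 114.9 193.1] F deck [-3.   2.1  5.6] open 15.9 err deg
```

View pics/w4.png

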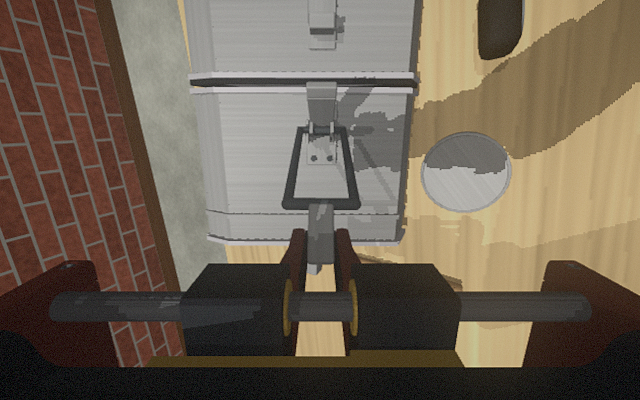

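Run:
```python
from h import *
p=np.load("p.npy");g0=G(p[6])
for a in list(range(78,201,6))+[200]:
    d=(G(np.radians(a))-g0)/10; print(a,"x %.2f z %.2f"%(-d[1],-d[2]))
```

```text
78 x 1.61 z -0.58
84 x 3.19 z -0.97
90 x 4.81 z -1.20
96 x 6.45 z -1.25
102 x 8.08 z -1.13
108 x 9.69 z -0.84
114 x 11.26 z -0.39
120 x 12.78 z 0.23
126 x 14.22 z 1.00
132 x 15.57 z 1.92
138 x 16.82 z 2.98
144 x 17.95 z 4.16
150 x 18.96 z 5.45
156 x 19.82 z 6.84
162 x 20.53 z 8.31
168 x 21.09 z 9.85
174 x 21.48 z 11.44
180 x 21.70 z 13.06
186 x 21.75 z 14.70
192 x 21.63 z 16.33
198 x 21.35 z 17.94
200 x 21.21 z 18.47
```

```bash
python3 -m handwheel '[1.6,0,-0.6,0,0,0,0,3.2,0,-1,0,0,0,0,4.8,0,-1.2,0,0,0,0,6.4,0,-1.25,0,0,0,0,8.1,0,-1.15,0,0,0,0]'
python3 - <<'E'
from h import *
where()
print((np.array([1.2,114.9,193.1])-np.array([0,0,0]))+G(np.radians(102))-G(np.load("p.npy")[6]))
E
```

```text
time_s: 8.45
position: [0.53, 0.0656, 0.2959]
eef_rot: [-0.648, 0.727, -0.167, 0.152]
ft_force: [-2.3, 1.5, -1.4]
opening: 0.0157
t 8.45 deck mm [  1.2  33.6 205.1] F deck [-2.8  1.2 -0.2] open 15.7 err deg
[  1.2         34.08706334 204.39833782]
```

```bash
python3 -m handwheel '[1.6,0,0.3,0,0,0,0,3.2,0,0.75,0,0,0,0,4.7,0,1.4,0,0,0,0,6.15,0,2.15,0,0,0,0,7.5,0,3.05,0,0,0,0]'
python3 - <<'E'
from h import *
where()
T=np.array([1.2,114.9,193.1])-G(np.load("p.npy")[6])
t=T+G(np.radians(132));print(t)
for a in (138,144,150,156,162): goto(T+G(np.radians(a)),"t")
cv2.imwrite("pics/sc5.png",cv2.resize(camera("scene")[130:330,130:400,::-1],None,fx=2.4,fy=2.4))
E
```

```text
time_s: 8.95
position: [0.5341, -0.0115, 0.2684]
eef_rot: [-0.648, 0.728, -0.167, 0.151]
ft_force: [-2.3, 0.2, -1.9]
opening: 0.0158
t 8.95 deck mm [  0.8 -42.5 174.6] F deck [-2.9 -0.  -0.6] open 15.8 err deg
[  1.2        -40.82427364 173.86592711]
target [ 0.538 -0.023  0.258] rows: [1.09, -0.04, 1.12] [-0.0, 0.3, 0.0]
target [ 0.542 -0.035  0.248] rows: [2.23, -0.04, 2.3] [-0.0, 0.3, 0.0]
target [ 0.546 -0.045  0.236] rows: [3.23, -0.04, 3.59] [-0.0, 0.3, 0.0]
target [ 0.551 -0.055  0.224] rows: [4.1, -0.04, 4.97] [-0.0, 0.3, 0.0]
target [ 0.557 -0.062  0.21 ] rows: [4.82, -0.03, 6.44] [-0.0, 0.3, 0.0]
```

View pics/sc5.png

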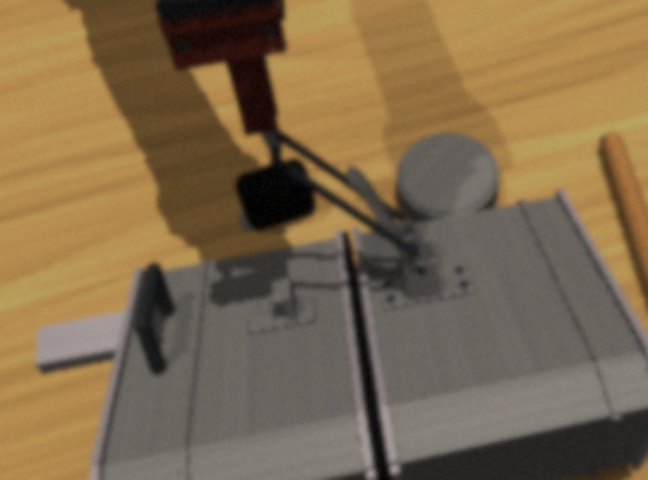

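The loop is held by its tab (about (270,140) in the crop), half over; the lever end at (355,175) is unmoved. I'll continue down.

```bash
python3 -m handwheel '[1.1,0,1.1,0,0,0,0,2.2,0,2.3,0,0,0,0,3.25,0,3.6,0,0,0,0,4.1,0,5,0,0,0,0,4.85,0,6.45,0,0,0,0]'
python3 - <<'E'
from h import *
where()
T=np.array([1.2,114.9,193.1])-G(np.load("p.npy")[6])
t=T+G(np.radians(162));print(t)
for a in (168,174,180,186,192,198): goto(T+G(np.radians(a)),"t")
cv2.imwrite("pics/w6.png",camera("wrist")[:,:,::-1])
cv2.imwrite("pics/sc6.png",cv2.resize(camera("scene")[130:330,130:400,::-1],None,fx=2.4,fy=2.4))
E
```

```text
time_s: 9.5
position: [0.5554, -0.0621, 0.2118]
eef_rot: [-0.648, 0.728, -0.167, 0.15]
ft_force: [-1.5, 1.9, -2.1]
opening: 0.0158
t 9.5 deck mm [  0.4 -90.2 111.8] F deck [-2.4  1.7 -1.1] open 15.8 err deg
[  1.2        -90.43318914 109.96841531]
target [ 0.563 -0.069  0.197] rows: [0.58, -0.08, 1.72] [-0.0, 0.1, 0.1]
target [ 0.569 -0.073  0.182] rows: [0.98, -0.08, 3.31] [-0.0, 0.1, 0.1]
target [ 0.576 -0.077  0.168] rows: [1.2, -0.08, 4.93] [-0.0, 0.1, 0.1]
target [ 0.583 -0.078  0.153] rows: [1.26, -0.08, 6.57] [-0.0, 0.1, 0.1]
target [ 0.591 -0.078  0.138] rows: [1.15, -0.08, 8.2] [-0.0, 0.1, 0.1]
target [ 0.598 -0.075  0.124] rows: [0.86, -0.08, 9.81] [-0.0, 0.1, 0.1]
```

View pics/sc6.png

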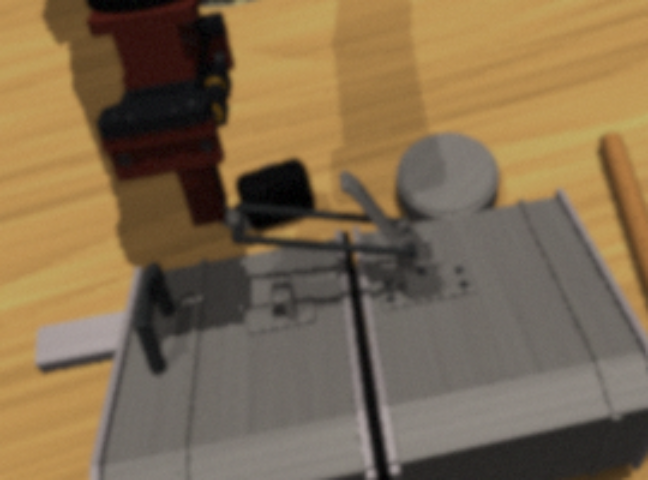

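View pics/w6.png

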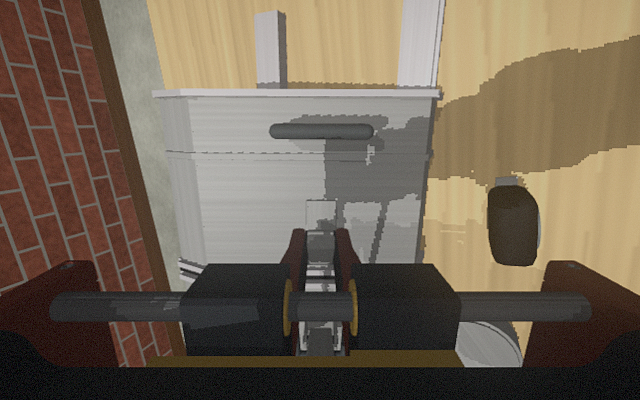

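```bash
python3 -m handwheel '[0.6,0,1.7,0,0,0,0,1,0,3.3,0,0,0,0,1.25,0,4.9,0,0,0,0,1.3,0,6.6,0,0,0,0,1.25,0,7.8,0,0,0,0]'
python3 - <<'E'
from h import *
where()
T=np.array([1.2,114.9,193.1])-G(np.load("p.npy")[6])
for a in (192,196,198,200): print(T+G(np.radians(a)));goto(T+G(np.radians(a)),"t")
cv2.imwrite("pics/sc7.png",cv2.resize(camera("scene")[180:280,170:330,::-1],None,fx=4.8,fy=4.8))
cv2.imwrite("pics/si7.png",cv2.resize(camera("side")[130:400,250:540,::-1],None,fx=2.2,fy=2.2))
E
```

```text
time_s: 10.1
position: [0.588, -0.0819, 0.1399]
eef_rot: [-0.646, 0.73, -0.167, 0.149]
ft_force: [-1.3, -0.6, -1.4]
opening: 0.0155
t 10.1 deck mm [  -0.  -106.1   32.1] F deck [-1.7 -0.7 -0.7] open 15.5 err deg
[   1.2        -101.44701431   29.8270891 ]
target [ 0.591 -0.078  0.138] rows: [-0.46, -0.12, 0.23] [0.1, -0.0, -0.2]
[  1.2        -99.70776612  19.05870837]
target [ 0.595 -0.076  0.129] rows: [-0.64, -0.12, 1.3] [0.1, -0.0, -0.2]
[  1.2        -98.55737185  13.72659735]
target [ 0.598 -0.075  0.124] rows: [-0.75, -0.12, 1.84] [0.1, -0.0, -0.2]
[  1.2        -97.22159038   8.43788269]
target [ 0.6   -0.074  0.119] rows: [-0.89, -0.12, 2.36] [0.1, -0.0, -0.2]
```

View pics/sc7.png

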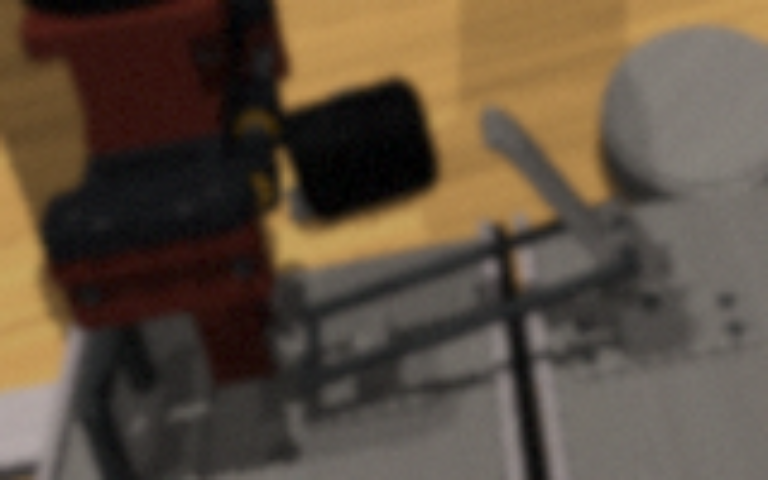

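View pics/si7.png

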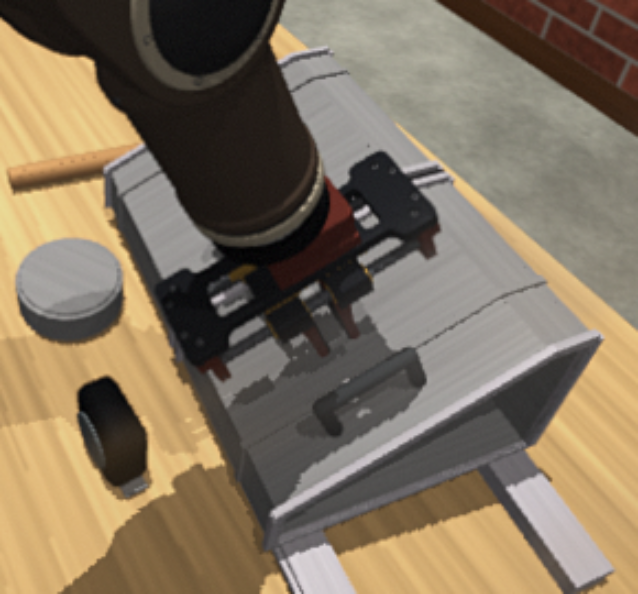

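```bash
python3 -m handwheel '[0,0,0.8,0,0,0,0,-0.2,0,1.5,0,0,0,0,-0.4,0,2.1,0,0,0,0,-0.4,0,2.3,0,0,0,0]'
python3 - <<'E'
from h import *
where()
cv2.imwrite("pics/sc8.png",cv2.resize(camera("scene")[180:280,170:330,::-1],None,fx=4.8,fy=4.8))
E
```

```text
time_s: 10.6
position: [0.5988, -0.0784, 0.1185]
eef_rot: [-0.646, 0.729, -0.167, 0.149]
ft_force: [-1.4, 0.6, -0.5]
opening: 0.0157
t 10.6 deck mm [-1.000e-01 -1.013e+02  8.300e+00] F deck [-1.6  0.5  0.2] open 15.7 err deg
```

View pics/sc8.png

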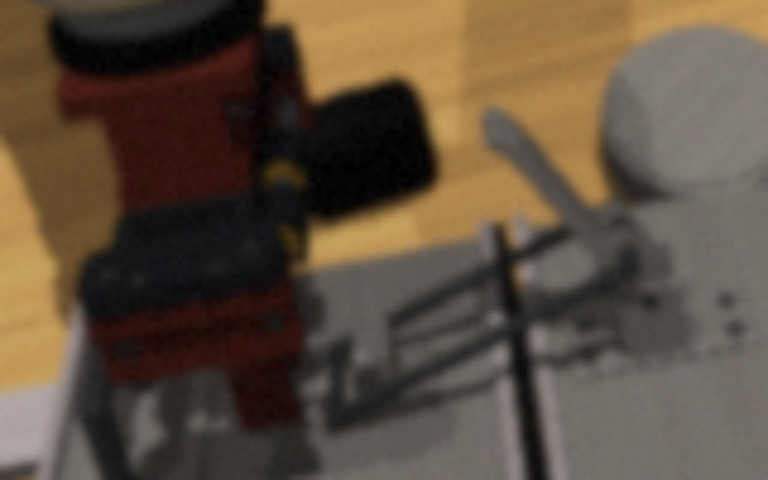

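```bash
python3 -m handwheel '[0,0,0,0,0,0,0.4,0,0,0,0,0,0,0.4,0,0,0,0,0,0,0.4,0,0,-4,0,0,0,0.4,0,0,-9,0,0,0,0.4]'; python3 -m handwheel '[0,0,-5,0,0,0,0,0,0,-9,0,0,0,0,0,0,-9,0,0,0,0,0,0,-9,0,0,0,0]';python3 - <<'E'
from h import *
where()
cv2.imwrite("pics/w9.png",camera("wrist")[:,:,::-1])
cv2.imwrite("pics/sc9.png",cv2.resize(camera("scene")[180:280,170:330,::-1],None,fx=4.8,fy=4.8))
E
```

```text
time_s: 11.15
position: [0.5586, -0.0733, 0.1983]
eef_rot: [-0.647, 0.73, -0.165, 0.148]
ft_force: [0.3, -1.2, 1.0]
opening: 0.0352
time_s: 11.55
position: [0.5369, -0.0718, 0.2417]
eef_rot: [-0.646, 0.731, -0.16, 0.151]
ft_force: [-1.2, -0.5, -0.0]
opening: 0.0067
t 11.55 deck mm [  -2.  -102.1  146.3] F deck [-1.  -0.7  0.5] open 6.7 err deg
```

View pics/sc9.png

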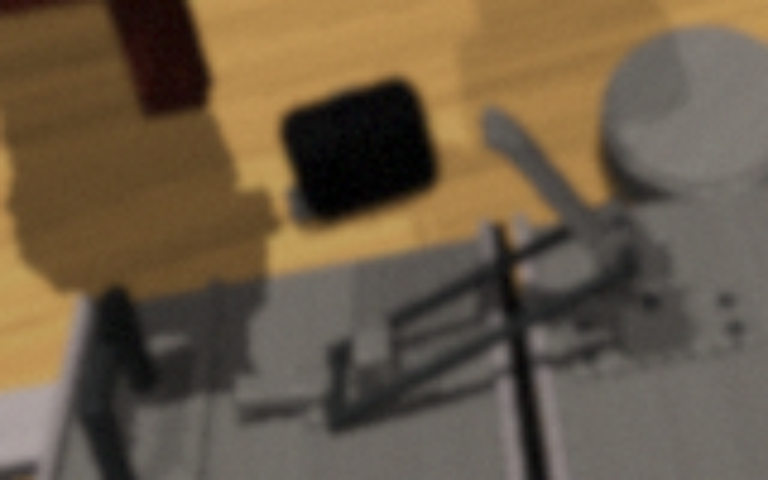

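View pics/w9.png

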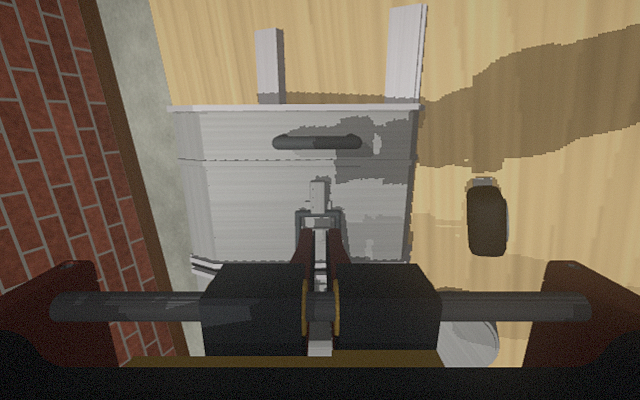

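Run:
```python
from h import *
goto([0,-32,146],"t");goto([0,-32,86],"t")
```

```text
target [ 0.547 -0.002  0.242] rows: [-7.21, 0.01, 0.15] [0.5, 0.5, -0.7]
target [ 0.573 -0.006  0.188] rows: [-7.15, -0.04, 6.15] [0.5, 0.5, -0.7]
```

```bash
python3 -m handwheel '[-3,0,0,0.5,0.5,-0.7,0,-6,0,0,0.5,0.5,-0.7,0,-7,0,2,0.5,0.5,-0.7,0,-7.1,0,6,0.5,0.5,-0.7,0,-7.1,0,6.1,0.5,0.5,-0.7,0]'
python3 - <<'E'
from h import *
where();goto([0,0,86],"t")
cv2.imwrite("pics/sc10.png",cv2.resize(camera("scene")[160:290,170:330,::-1],None,fx=4.5,fy=4.5))
E
```

```text
time_s: 12.15
position: [0.5715, -0.0045, 0.1835]
eef_rot: [-0.649, 0.728, -0.165, 0.148]
ft_force: [-0.4, 0.4, -0.8]
opening: 0.0005
t 12.15 deck mm [ -3.7 -31.2  82.4] F deck [-0.7  0.3 -0.5] open 0.5 err deg
target [0.577 0.026 0.188] rows: [-3.12, -0.38, -0.35] [0.4, 0.2, 0.2]
```

View pics/sc10.png

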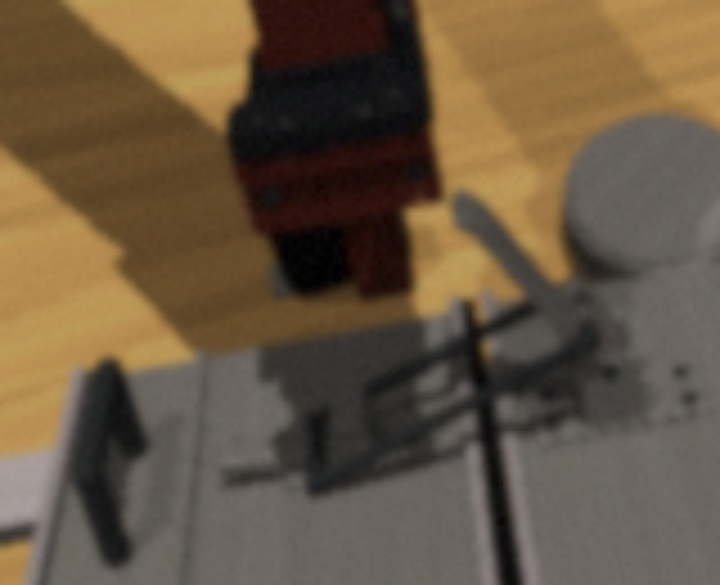

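```bash
python3 -m handwheel '[-1.5,-0.2,-0.3,0.4,0.2,0.2,0,-3,-0.4,-0.6,0.4,0.2,0.2,0,-4.5,-0.4,-1.2,0.4,0.2,0.2,0,-6,-0.4,-1.7,0.4,0.2,0.2,0,-7.3,-0.4,-2,0.4,0.2,0.2,0]'
python3 - <<'E'
from h import *
where();
for t in [(45,105),(60,104),(75,100),(92,91),(106,76),(116,59),(120,40),(120,36)]: goto([0,*t],"t")
cv2.imwrite("pics/sc11.png",cv2.resize(camera("scene")[160:290,170:330,::-1],None,fx=4.5,fy=4.5))
E
```

```text
time_s: 12.7
position: [0.5745, 0.0696, 0.2068]
eef_rot: [-0.647, 0.728, -0.169, 0.15]
ft_force: [0.0, -1.2, -1.2]
opening: 0.0005
t 12.7 deck mm [  1.4  42.7 105.9] F deck [-0.4 -1.2 -1.2] open 0.5 err deg
target [0.574 0.072 0.205] rows: [-0.23, 0.14, 0.09] [-0.2, -0.1, -0.1]
target [0.576 0.087 0.205] rows: [-1.73, 0.14, 0.18] [-0.2, -0.1, -0.1]
target [0.58  0.101 0.201] rows: [-3.23, 0.14, 0.58] [-0.2, -0.1, -0.1]
target [0.585 0.118 0.193] rows: [-4.93, 0.15, 1.48] [-0.2, -0.1, -0.1]
target [0.594 0.131 0.179] rows: [-6.33, 0.15, 2.98] [-0.2, -0.1, -0.1]
target [0.602 0.14  0.164] rows: [-7.33, 0.16, 4.68] [-0.2, -0.1, -0.1]
target [0.611 0.143 0.147] rows: [-7.73, 0.17, 6.58] [-0.2, -0.1, -0.1]
target [0.613 0.143 0.143] rows: [-7.73, 0.17, 6.98] [-0.2, -0.1, -0.1]
```

View pics/sc11.png

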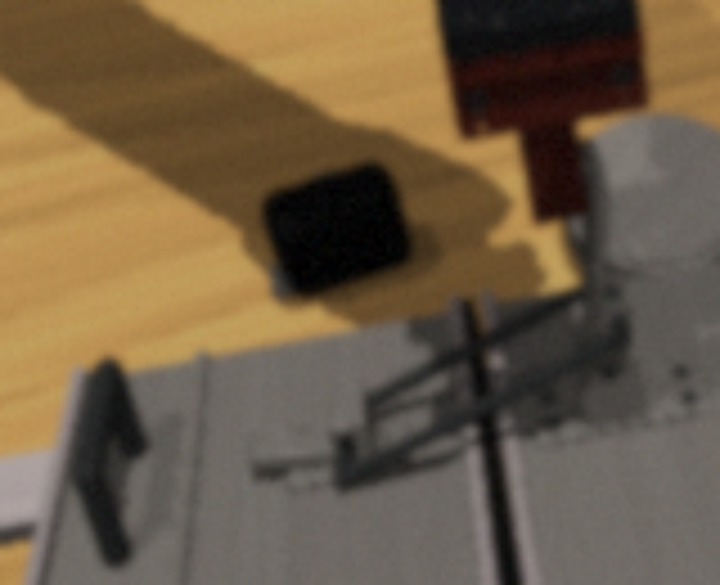

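```bash
python3 -m handwheel '[-0.9,0.1,0.1,0,0,0,0,-1.7,0.1,0.2,0,0,0,0,-2.5,0.1,0.4,0,0,0,0,-3.2,0.1,0.6,0,0,0,0,-4.2,0.1,1,0,0,0,0]'
python3 - <<'E'
from h import *
where();
for t in [(92,91),(106,76),(116,59),(120,40),(120,36)]: goto([0,*t],"t")
cv2.imwrite("pics/sc12.png",cv2.resize(camera("scene")[160:290,170:330,::-1],None,fx=4.5,fy=4.5))
E
```

```text
time_s: 13.25
position: [0.5831, 0.1107, 0.1976]
eef_rot: [-0.646, 0.729, -0.17, 0.149]
ft_force: [-0.6, -6.2, -0.4]
opening: 0.0005
t 13.25 deck mm [ 0.7 84.6 95.9] F deck [-0.1 -6.3 -0.4] open 0.5 err deg
target [0.585 0.118 0.193] rows: [-0.74, 0.07, 0.49] [-0.2, -0.2, -0.1]
target [0.594 0.131 0.179] rows: [-2.15, 0.08, 1.98] [-0.2, -0.2, -0.1]
target [0.602 0.14  0.164] rows: [-3.15, 0.08, 3.68] [-0.2, -0.2, -0.1]
target [0.611 0.143 0.147] rows: [-3.56, 0.09, 5.58] [-0.2, -0.2, -0.1]
target [0.613 0.143 0.143] rows: [-3.56, 0.09, 5.98] [-0.2, -0.2, -0.1]
```

View pics/sc12.png

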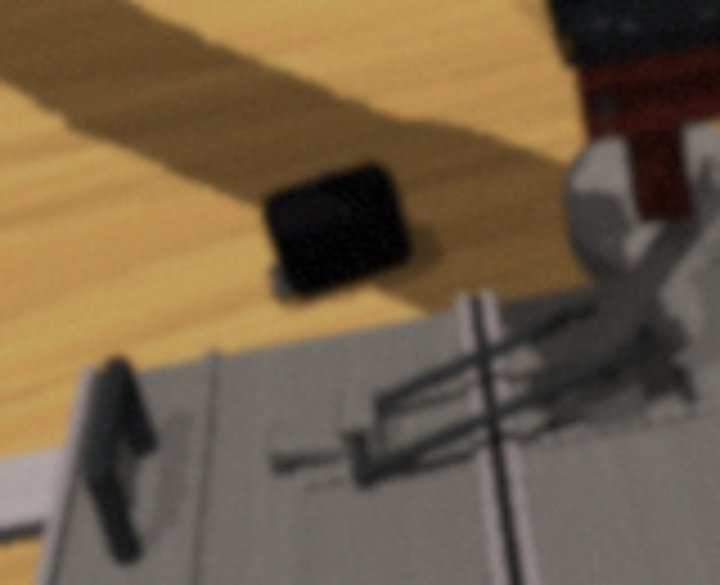

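```bash
python3 -m handwheel '[-0.8,0.1,0.6,0,0,0,0,-1.5,0.1,1.3,0,0,0,0,-2.2,0.1,2.1,0,0,0,0,-2.7,0.1,2.9,0,0,0,0,-3.1,0.1,3.8,0,0,0,0]'
python3 - <<'E'
from h import *
where();
for t in [(116,59),(120,40),(120,36)]: goto([0,*t],"t")
E
```

```text
time_s: 13.8
position: [0.603, 0.1427, 0.1626]
eef_rot: [-0.647, 0.728, -0.169, 0.151]
ft_force: [0.5, 0.9, -0.5]
opening: 0.0001
t 13.8 deck mm [ -0.3 118.8  57.4] F deck [ 0.1  1.  -0.6] open 0.1 err deg
target [0.602 0.14  0.164] rows: [0.27, -0.03, -0.16] [-0.2, 0.0, -0.0]
target [0.611 0.143 0.147] rows: [-0.12, -0.02, 1.74] [-0.2, 0.0, -0.0]
target [0.613 0.143 0.143] rows: [-0.12, -0.02, 2.14] [-0.2, 0.0, -0.0]
```

Likely past centre already (force dropped). Press down to the flat position.

```bash
python3 -m handwheel '[0,0,0.7,0,0,0,0,0,0,1.4,0,0,0,0,0,0,1.9,0,0,0,0,0,0,2.1,0,0,0,0,0,0,2.1,0,0,0,0]'
python3 - <<'E'
from h import *
where()
cv2.imwrite("pics/sc13.png",cv2.resize(camera("scene")[160:290,170:330,::-1],None,fx=4.5,fy=4.5))
E
```

```text
time_s: 14.3
position: [0.6102, 0.1425, 0.1482]
eef_rot: [-0.647, 0.727, -0.172, 0.151]
ft_force: [-49.3, -7.8, 62.5]
opening: 0.0007
t 14.3 deck mm [-1.000e-01  1.194e+02  4.140e+01] F deck [-15.8 -13.6  77.3] open 0.7 err deg
```

View pics/sc13.png

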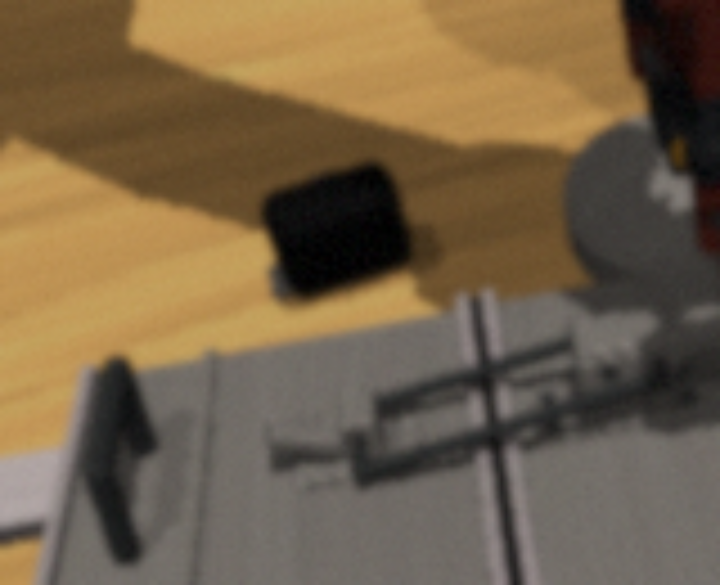

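```bash
python3 -m handwheel '[0,0,-0.5,0,0,0,0,0,0,-2,0,0,0,0,0,0,-6,0,0,0,0,0,0,-11,0,0,0,0,0,0,-16,0,0,0,0]'; python3 -m handwheel '[1,0,-5,0,0,0,0,-2,4,-10,0,0,0,0,-4,8,-10,0,0,0,0,-6,12,-10,0,0,0,0,-6,12,-10,0,0,0,0]';python3 - <<'E'
from h import *
where()
cv2.imwrite("pics/sc14.png",cv2.resize(camera("scene")[160:310,160:330,::-1],None,fx=4.5,fy=4.5))
cv2.imwrite("pics/scene14.png",camera("scene")[:,:,::-1])
cv2.imwrite("pics/si14.png",camera("side")[:,:,::-1])
E
```

```text
time_s: 14.85
position: [0.5384, 0.1514, 0.2919]
eef_rot: [-0.648, 0.727, -0.171, 0.15]
ft_force: [0.7, -0.8, 1.2]
opening: 0.0005
time_s: 15.35
position: [0.3908, 0.2314, 0.3271]
eef_rot: [-0.65, 0.725, -0.173, 0.15]
ft_force: [0.2, -0.2, 0.0]
opening: 0.0003
t 15.35 deck mm [-126.9  182.   302.2] F deck [ 0.2 -0.2 -0.1] open 0.3 err deg
```

View pics/sc14.png

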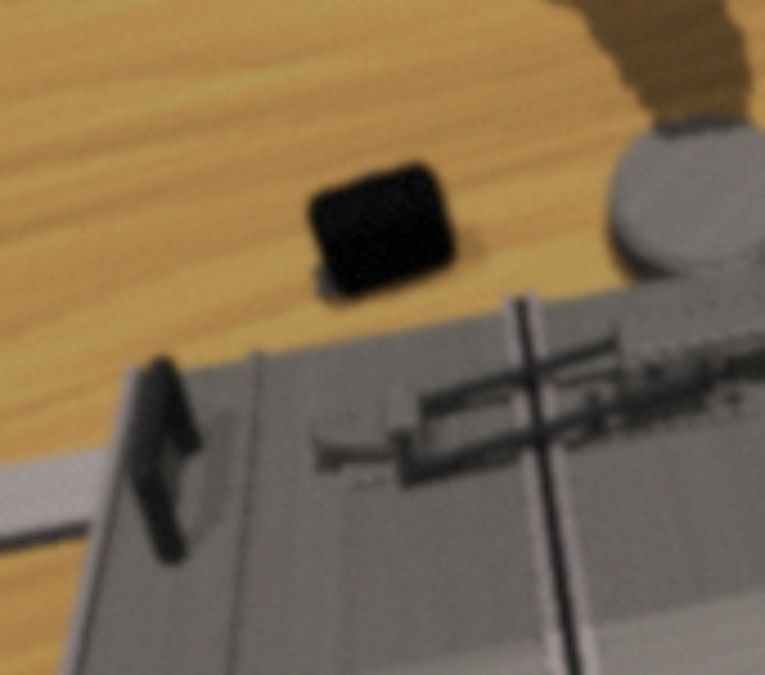

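View pics/si14.png

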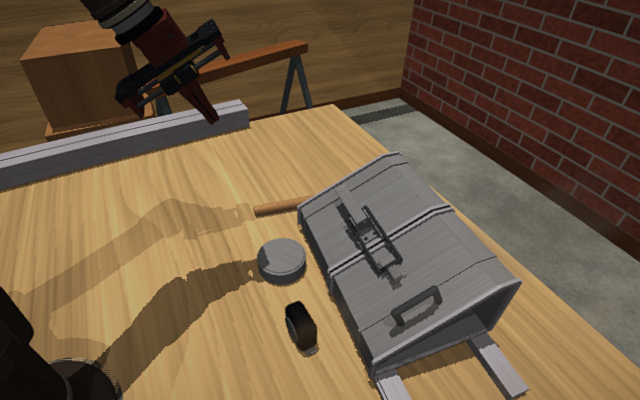

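Run:
```python
from h import *
p=np.load("p.npy")
def ph(th,g):
    P=pts(g,th,1)["P"];return np.pi+np.arcsin((P[2]-.012)/.131)
for c,(x,y,sc,f) in {"scene":(190,200,5,"pics/scene14.png"),"side":(310,160,5,"pics/si14.png")}.items():
    im=cv2.imread(f);im=cv2.resize(im[y:y+110,x:x+150],None,fx=sc,fy=sc,interpolation=cv2.INTER_CUBIC)
    for th,g,col in [(0,.001,(0,0,255)),(.3,.004,(255,120,0))]:
        w=world(p,pts(g,th,ph(th,g)))
        q={k:tuple(int(a) for a in (proj(c,v)[0]-[x,y]+.5)*sc) for k,v in w.items()}
        for a,b in [("hlo","hhi"),("blo","bhi"),("H","lend"),("k0","k1"),("k1","k2"),("k2","k3"),("k3","k0"),("s0","s1")]: cv2.line(im,q[a],q[b],col,1)
    cv2.imwrite(f"pics/fin_{c}.png",im)
```

```text
(no output)
```

View pics/fin_side.png

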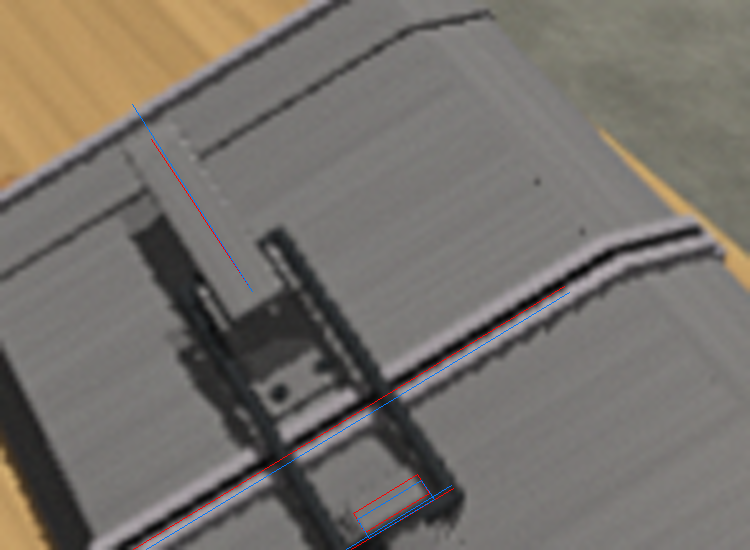

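View pics/fin_scene.png

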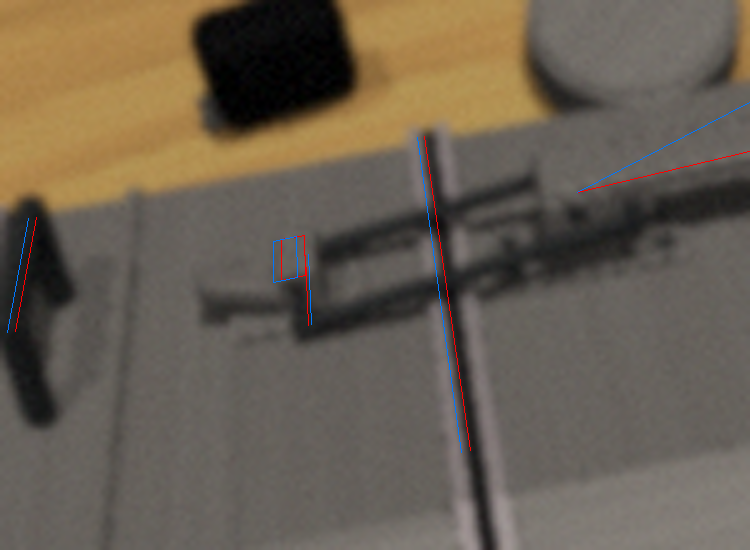

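Run:
```python
from h import *
cv2.imwrite("pics/last.png",cv2.resize(camera("scene")[180:300,180:440,::-1],None,fx=3,fy=3,interpolation=cv2.INTER_CUBIC)); where()
```

```text
t 15.55 deck mm [-121.8  179.1  301.2] F deck [-1.   0.2 -0.6] open 0.3 err deg
```

View pics/last.png

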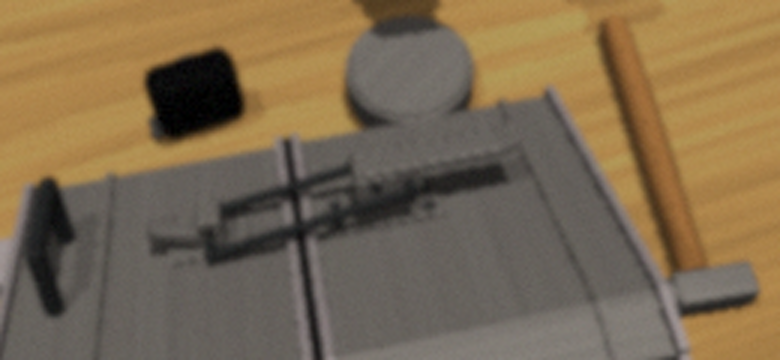

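The lever lies flat (end at about (520,150)), the bar sits behind the keeper (about (215,225)) and the joint is closed. The bystanders are in place and the arm is clear.

```bash
python3 -c "
from station import *
print(finish_job())"
```

```text
the job is handed in; nothing more can be done
None
```

The latch is shut and the job is handed in, at about 15.6 s of the 72 s allowed. `finish_job` reports no verdict, so the result rests on my own checks.

**What I did**
- I pinched the bow handle and slid the section up to the gasket. It pushed back with about 8 N, close to the 9 N expected at contact.
- I pinched the loop's tab, swung the loop over and lowered its bar behind the keeper while the lever was still up.
- With the fingers shut, I pressed the lever over centre until it lay flat, then backed the arm well clear.

**Last checks**
- **Lever and bar:** the camera overlays show the lever matching the shut position and the bar behind the keeper's post under its lip.
- **Joint:** the sections look drawn together, but I have no direct reading of the final gap.
- **Bystanders:** the hammer, tape measure and duct cap look unmoved.
- **Arm:** nothing is touched, and the wrist force is about 1 N.

**What was off**
- **Gap estimate:** my camera fit put the section about 3 mm farther from the joint than the gasket contact implied. I trusted the contact force.
- **Lever position:** while being held, the loop dragged the lever slightly toward its open stop, which did no harm.
- **Press force:** the final press bottomed out with about 80 N at the wrist. That is under the 120 N limit but far more than the 1 to 4 N needed. It went through the fingertips, which I took not to count under the 40 N limit on the arm and gripper body.

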